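# Put the strap roller into reverse past its lockout

### The arm

A 6-joint arm with a two-finger parallel gripper is mounted at the origin on the work surface. World frame = base frame: x ahead of the robot, y to its left, z up, the work surface at z = 0. Lengths are in m, angles in degrees, forces in N, time in s.
With the tool pointing down it reaches from about 0.3 to 0.75 m from the base axis. Payload 8.5 kg.
Tool frame: the origin (TCP) lies midway between the tips of the shut fingers; the grasp point (between the pads) lies 19 mm behind it; z points along the fingers, y is the line along which they close (so a half turn about z gives the same grasp; the last joint's range is limited). The gripper opens to 85 mm and grips with 20 to 120 N. Pads are 22 mm wide; open, the fingers measure 114 mm over their backs; the gripper's body (76 mm by 85 mm) begins 54 mm behind the grasp point. The pads swing forward as they close: fully open they stand 13 mm farther back than shut.
Start: joints at [53.669, 21.807, 74.336, -0, 83.858, -12.336], TCP at [0.224, 0.502, 0.231] pointing down, gripper open.
Joint ranges: [-178.18, 178.18], [-50.72, 133.34], [12.68, 142.11], [-81.47, 261.47], [9.98, 163.14], [-165.26, 165.26]. Speed limits (degrees/s): [136.94, 136.94, 180, 180, 180, 180].

### API

Orientations are given as a 3x3 rotation matrix whose columns are the frame's x, y, z axes.
In Python, from rig import monitor, optics, close_job, models gives the robot as it stands.
- The arm moves only by the tool step_arm, never from a script. Its arguments are lists of equal length, an entry for each row: "fingers": the closure, from -1 (fully open) to 1 (shut); "travel": the shift along the tool's x, y, z scaled (see below), a list of three; "twist": the turn about the tool's z scaled (see below). In form: {"fingers": [fingers, ...], "travel": [[tx, ty, tz], ...], "twist": [twist, ...]}. A call has 1 to 10 rows; each row shifts and turns the commanded pose from where the row before left it, along the tool's axes as they then stand; what a row does not reach is not made up. The controller multiplies each number of a shift by 100 mm and each number of a turn by pi rad. A row lasts 1/8 s, in which the tool goes at most 62.5 mm and 10.7 degrees, less where a joint would pass 70% of its speed; a pose out of reach is approached as far as the arm can. A call with a number of a shift or a turn outside -1 to 1 is refused whole. A call with a gripper value outside its range is refused whole. The fingers move at their own pace and stop on an object; "force" is the grip in N (left out, the last holds). Time passes only in rows, so rows that do not move let the fingers close. It gives the time, the measured TCP pose, the force, the opening and the grip force at its end, in the units of the state.
- monitor.observe(): the state, without advancing time (a new reading comes with each control period).
- optics.get_image(name): name is "scene" or "top"; returns (picture, depth): 480x640x3 uint8, blue, green, red; 480x640 float32, m along the optical axis (not along the pixel's ray), 0 where there is no reading.
- optics.get_calibration(name): a dict with "vertical_fov" (degrees; the focal length in pixels is half the picture's height over the tangent of half this angle, whatever the lens; pixels are square), "cx", "cy" (the principal point, pixels), "world_from_camera" (4x4, takes a point from camera to world coordinates). Camera axes: x right, y up, looking along -z (the intrinsics and any distortion apply to the point x, -y, -z); pixel columns grow to the right and rows downward; lengths in m; the calibration is good to about 2 mm. A picture is of the moment at which its call begins. get_calibration takes no time and is no camera call.
- close_job(): hands the job in; it is judged then, once.
Trained networks look in the newest picture that a camera, given by its name, has taken for a name from the list of things; names that differ only in an ending like _2 or _b are one class to them, and where a whole thing is asked for, a point or a joint stands for the part that bears it (a point fixed in the world has none). Each returns a list of dicts, best first, with "confidence" (0 to 1); they miss things now and then, are a little off and sometimes report something else, mostly with a low value. They report only what shows in the picture. A call takes as long as a camera call.
- models.trace(camera, query): "mask" (480x640 bool, what is visible of it) and "point" ([column, row] in pixels, amid what is visible of it).
- models.landmark_of(camera, query): "point" ([column, row] in pixels: a listed point, or the origin of a listed thing).
The state is a dict: "time_s": time; "q": joint angles; "qvel": joint speeds; "joint_efforts": joint torques, N m; "position": TCP position; "tool_rot": TCP orientation; "ft_force": force on the tool from outside, world axes, zero at the start; "wrist_torque": the same for the moment, N m; "grip_width": finger opening in m; "gripper_force": force on a finger pad.
Only numpy, scipy, OpenCV 4.12 (cv2) and the standard library are available. Lean on these libraries where they do the work, as an engineer would, in place of code of your own. Each camera call takes 0.05 s, during which the arm holds its last target. There are 200 camera calls.

### The job

Put the strap-rolling machine (the one with the yellow collar on its lever) into reverse: lift the yellow lockout collar, push the lever through the gate to the red-marked end, and let the collar drop fully down behind the orange gate stops so that the lever is locked there. Leave the blue-collared lever of the brushing machine alone.

Things in the scene. Friction and masses are not known exactly. Their poses are not given: they have to be found in the camera images.
- roller_grip (a point): Grip point on the axis of the yellow collar, moves with it. Collar: sleeve 32 mm across, 50 mm tall, round the lever; point 16 mm below its top. Under it a yellow skirt 14 x 32 mm, 16 mm tall. The lever's black knob (18 mm across) tops out 32 mm above the point when the collar is down. Axes: z up along the lever, y the hinge axis, x the way to push, towards the red mark
- roller_lever (a joint): Lever angle (rad) about the point's y: 0 leans 0.28 back, 0.28 upright, 0.56 leans 0.28 over the red mark. Hinge: 118 mm from the grip point along -z (collar down), 35 mm above the bench. Stays where left; about 2 N at the collar moves it. Collar down, its skirt is stopped at about 0.11 by the gate, or locked at 0.44 and more on the red side
- roller_collar (a joint): Lift of the yellow collar along its lever (m): 0 down, 0.022 fully up. Spring and weight press it down (about 3.5 N, 5.5 N at the top); it clears the two orange gate stops (halfway along the slot, tops 114 mm above the bench) when lifted more than about 0.013, and springs down when let go
- brush_grip (a point): The same point on the blue collar of the other machine, not to be moved. Both machines: green housing 150 x 100 mm, 100 mm high, slot and lever on top, red mark at the slot's far end; beyond that end (+x) this one has a dark brush wheel up to 80 mm high, the strap roller two steel rollers in cheeks 85 mm high

How it is judged (in metres and radians):
On the way:
1. the yellow collar is lifted off its seat (value of joint roller_collar above 0.01 m), for 0.1 s.
At the end, for the whole second after the job is handed in: The yellow-collared lever stands on the red side of the gate stops (lever angle above 0.41 rad), at rest, with its collar dropped down (lift under 4 mm) behind the stops (value of joint roller_lever above 0.41 rad and value of joint roller_collar below 0.004 m and velocity of joint roller_lever between -0.05 and 0.05 rad/s); the robot touches nothing.
It fails at once if the blue-collared lever or its collar is moved by more than 12 mm (distance of brush_grip from where it was at the start of the episode above 0.012 m).
It also fails if it takes over 32 s, if anything falls off the work surface, if the arm or the gripper's body presses on something with over 40 N, if the wrist force passes 120 N, or if a joint passes its speed limit or range.

## Working session

There is one attempt and no reset: what is moved stays moved. The work goes in short steps, Python scripts to look and compute and a tool call to move; the robot and the scene stay as the last step left them, time stands still between calls to the robot, and variables do not carry over. Pictures are saved under pics/ and viewed, at most 10 in all, crops included, and the job is handed in when it is done.

Besides the shell and the picture viewer there is one more tool, called after "Emit:" as name([rows], argument=value, ...), one row to a line, values as JSON. step_arm: Moves the arm, as the interface text tells. Its arguments: {"type":"object","properties":{"fingers":{"type":"array","items":{"type":"number"}},"travel":{"type":"array","items":{"type":"array","items":{"type":"number"}}},"twist":{"type":"array","items":{"type":"number"}},"force":{"type":"number"}},"required":["fingers","travel","twist"]}

```bash
mkdir -p pics; cat > h.py <<'E'
import numpy as np, cv2
from rig import monitor, optics, close_job, models
def cal(n):
    c=optics.get_calibration(n); f=240/np.tan(np.radians(c["vertical_fov"]/2)); return c,f
def rays(n,uv):
    c,f=cal(n); T=np.array(c["world_from_camera"])
    uv=np.atleast_2d(uv).astype(float)
    d=np.c_[(uv[:,0]-c["cx"])/f,-(uv[:,1]-c["cy"])/f,-np.ones(len(uv))]
    return T[:3,3],d@T[:3,:3].T
def world(n,uv,z):  # z depth along the optical axis
    o,d=rays(n,uv); return o+d*np.asarray(z).reshape(-1,1)
E
python3 - <<'E'
from h import *
np.set_printoptions(precision=4,suppress=True)
im={}
for n in("scene","top"):
    p,d=optics.get_image(n); cv2.imwrite(f"pics/{n}0.png",p); np.save(n+"0.npy",d)
    c=optics.get_calibration(n); print(n,{k:v for k,v in c.items()})
    for q in("roller_grip","brush_grip"):
        for r in models.landmark_of(n,q)[:3]:
            u=np.array(r["point"]);i=np.round(u).astype(int)
            z=d[i[1],i[0]]; print(n,q,r["confidence"],u,z,world(n,u,z))
        for r in models.trace(n,q)[:2]:
            m=r["mask"]&(d>0); P=world(n,np.argwhere(m)[:,::-1],d[m]); print(" mask",r["confidence"],r["point"],m.sum(),np.median(P,0),np.percentile(P,2,axis=0),np.percentile(P,98,axis=0))
s=monitor.observe(); print(s["time_s"],s["position"],s["tool_rot"],s["grip_width"])
E
```

```text
scene {'vertical_fov': 51.55438556928695, 'cx': 318.9721980049475, 'cy': 238.53776870964248, 'world_from_camera': array([[-0.5112, -0.6385,  0.5754,  0.9928],
       [ 0.8595, -0.3763,  0.346 ,  0.2694],
       [-0.0044,  0.6714,  0.7411,  0.7326],
       [ 0.    ,  0.    ,  0.    ,  1.    ]])}
scene roller_grip 0.66 [211.1 188.6] 0.85528773 [[ 0.5407 -0.2184  0.1573]]
 mask 0.84 [209.0, 194.4] 642 [ 0.5416 -0.2207  0.1424] [ 0.518  -0.2408  0.1017] [ 0.5517 -0.212   0.1688]
scene brush_grip 0.62 [451.  296.9] 0.68542683 [[0.5568 0.2191 0.1698]]
 mask 0.58 [450.8, 304.2] 880 [0.5575 0.2185 0.1458] [0.5376 0.201  0.1049] [0.5655 0.2331 0.1693]
top {'vertical_fov': 43.511012636077986, 'cx': 313.3291557965659, 'cy': 237.21337806429398, 'world_from_camera': array([[-0.0226,  0.9817, -0.1892,  0.324 ],
       [-0.9997, -0.0203,  0.0142, -0.0095],
       [ 0.0101,  0.1895,  0.9818,  1.2501],
       [ 0.    ,  0.    ,  0.    ,  1.    ]])}
top roller_grip 0.56 [425.5 237.3] 1.0899235 [[ 0.5255 -0.2282  0.182 ]]
 mask 0.82 [422.2, 236.1] 299 [ 0.5303 -0.2227  0.1639] [ 0.513  -0.2471  0.1027] [ 0.5545 -0.2125  0.1781]
top brush_grip 0.84 [183.5 233.3] 1.104495 [[0.5454 0.213  0.1646]]
 mask 0.51 [189.5, 236.1] 191 [0.5452 0.2077 0.1629] [0.5282 0.2008 0.1169] [0.5595 0.2243 0.1713]
0.5 [0.2236 0.5025 0.2313] [[-0.9136  0.4067 -0.0001]
 [ 0.4067  0.9136 -0.0001]
 [ 0.     -0.0001 -1.    ]] 0.08523061880692684
```

View pics/scene0.png

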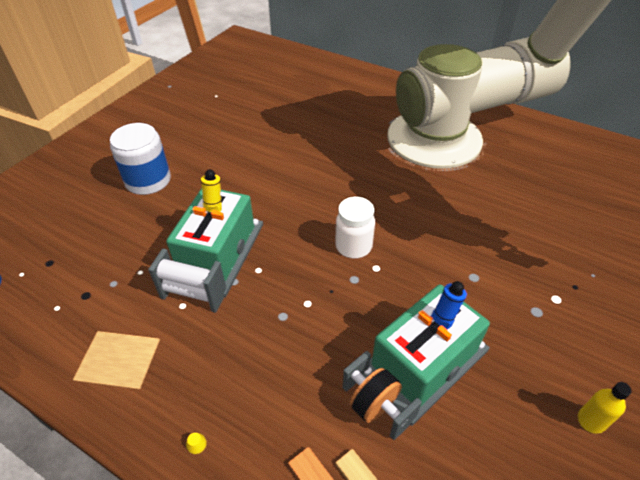

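View pics/top0.png

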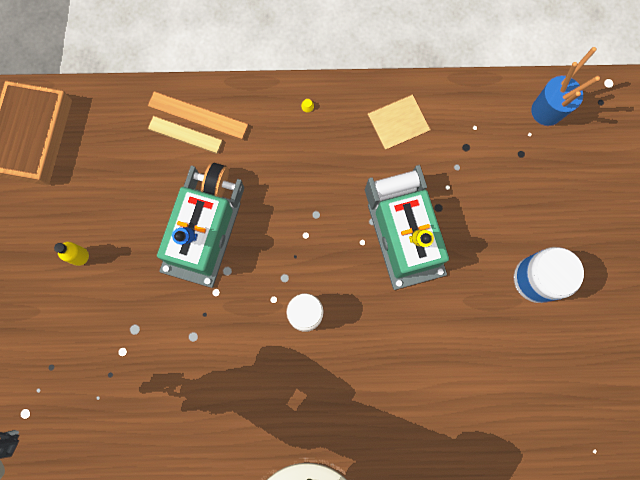

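The scene view shows the yellow collar at about (211,190) and the blue one at (450,300). In the top view they are at (425,237) and (184,235). The strap roller's slot runs towards world +x, with its red mark at top (406,205). Next I'll get the housing yaw.

```bash
python3 - <<'E'
from h import *
np.set_printoptions(precision=4,suppress=True)
allP=[]
for n,(x0,x1,y0,y1) in {"top":(360,460,160,290),"scene":(150,270,160,310)}.items():
    p=cv2.imread(f"pics/{n}0.png"); d=np.load(n+"0.npy")
    hsv=cv2.cvtColor(p,cv2.COLOR_BGR2HSV)
    box=np.zeros(d.shape,bool); box[y0:y1,x0:x1]=1
    def pts(m):
        m=m&box&(d>0); return world(n,np.argwhere(m)[:,::-1],d[m])
    H,S,V=hsv[...,0],hsv[...,1],hsv[...,2]
    g=pts((H>60)&(H<90)&(S>90)|((S<40)&(V>150))); 
    g=g[(abs(g[:,2]-.1)<.008)]
    print(n,"top z",np.median(g[:,2]),len(g))
    r=cv2.minAreaRect((g[:,:2]*1000).astype(np.float32)); print(" rect",r)
    red=pts(((H<6)|(H>174))&(S>150)&(V>120)); red=red[abs(red[:,2]-.1)<.01]; print(" red",red.mean(0),len(red)); print("  redrect",cv2.minAreaRect((red[:,:2]*1000).astype(np.float32)))
    o=pts((H>=8)&(H<=17)&(S>180)&(V>150)); o=o[(o[:,2]>.095)&(o[:,2]<.125)]; print(" orange",len(o),np.median(o,0),o.min(0),o.max(0))
    y=pts((H>=24)&(H<=34)&(S>150)&(V>80)); y=y[y[:,2]>.1]; print(" yellow",len(y),y.mean(0),y.min(0),y.max(0))
    k=pts(V<60); k=k[(k[:,2]>.158)]; print(" knob",len(k),k.mean(0),k.min(0),k.max(0))
E
```

```text
top top z 0.10004836428839303 2788
 rect ((554.8521118164062, -222.95437622070312), (150.1627197265625, 99.59547424316406), 14.34791088104248)
 red [ 0.6067 -0.2101  0.1011] 108
  redrect ((606.3262939453125, -210.23121643066406), (12.384744644165039, 47.850460052490234), 15.278108596801758)
 orange 19 [ 0.5544 -0.2165  0.1126] [ 0.5456 -0.238   0.097 ] [ 0.5604 -0.1965  0.1174]
 yellow 225 [ 0.5299 -0.2238  0.1544] [ 0.5127 -0.2458  0.103 ] [ 0.55   -0.2114  0.1793]
 knob 57 [ 0.5249 -0.2299  0.1778] [ 0.5176 -0.2373  0.1639] [ 0.5347 -0.2226  0.1836]
scene top z 0.10001052978347963 2248
 rect ((557.4761962890625, -221.24620056152344), (150.45310974121094, 98.40369415283203), 13.901365280151367)
 red [ 0.606  -0.2101  0.1012] 105
  redrect ((605.839111328125, -210.35208129882812), (11.787160873413086, 46.594242095947266), 13.869665145874023)
 orange 119 [ 0.5571 -0.2314  0.1101] [ 0.5483 -0.2613  0.1003] [ 0.5669 -0.1948  0.1156]
 yellow 506 [ 0.5398 -0.2215  0.1423] [ 0.5143 -0.2439  0.1037] [ 0.5527 -0.2104  0.1699]
 knob 78 [ 0.529  -0.2279  0.1754] [ 0.52   -0.2372  0.1654] [ 0.5349 -0.2223  0.1823]
```

```bash
cat > fit.py <<'E'
from h import *
from scipy.optimize import least_squares
np.set_printoptions(precision=4,suppress=True)
C=np.array([.556,-.222]); a=np.radians(14.2); X=np.array([np.cos(a),np.sin(a)]); Y=np.array([-X[1],X[0]])
def fit(tag,hx=None):
    out={}
    A=[]
    for n,(x0,x1,y0,y1) in {"top":(360,460,160,290),"scene":(150,270,160,310)}.items():
        p=cv2.imread(f"pics/{n}{tag}.png"); d=np.load(f"{n}{tag}.npy"); h=cv2.cvtColor(p,cv2.COLOR_BGR2HSV)
        m=(h[...,0]>=22)&(h[...,0]<=34)&(h[...,1]>150)&(d>0); m[:y0]=0;m[y1:]=0;m[:,:x0]=0;m[:,x1:]=0
        P=world(n,np.argwhere(m)[:,::-1],d[m]); P=P[(P[:,2]>.122)&(P[:,2]<.162)]
        Q=np.c_[(P[:,:2]-C)@X,(P[:,:2]-C)@Y,P[:,2]]; A.append(Q)
    for name,Q in(("top",A[0]),("scene",A[1]),("both",np.vstack(A))):
        def f(v):
            t=v[0]; h=v[2] if hx is None else hx
            q=Q-np.array([h,v[1],.035]); r=q[:,0]*np.cos(t)-q[:,2]*np.sin(t)
            return (np.hypot(r,q[:,1])-.016)*1e3
        s=least_squares(f,[-.2,0,0] if hx is None else [-.2,0],loss="soft_l1")
        print(name,len(Q),s.x,"tilt->angle",s.x[0]+.28,np.median(abs(s.fun)))
if __name__=="__main__": fit("0"); fit("0",0.)
E
python3 fit.py
```

```text
top 86 [-0.1695 -0.0021 -0.0067] tilt->angle 0.11045537003397946 0.3901554190133844
scene 353 [-0.2239 -0.0023 -0.0011] tilt->angle 0.05612096660871821 0.6701614695585855
both 439 [-0.214  -0.0022 -0.0021] tilt->angle 0.06599872423638103 0.5834713343771305
top 86 [-0.2284 -0.0022] tilt->angle 0.051580765373283155 0.4292532675340809
scene 353 [-0.2339 -0.0023] tilt->angle 0.046141143199968454 0.6624293206315933
both 439 [-0.233  -0.0023] tilt->angle 0.046958074793745364 0.5734912188002789
```

Emit:
step_arm([
  [-0.361,-0.341,-0.01],
  [-0.361,-0.341,-0.01],
  [-0.361,-0.341,0],
  [-0.361,-0.341,0],
  [-0.361,-0.341,0],
  [-0.361,-0.341,0],
  [-0.361,-0.341,0],
  [-0.361,-0.341,0],
  [-0.361,-0.341,0],
  [-0.361,-0.341,0],
], fingers=[-1,-1,-1,-1,-1,-1,-1,-1,-1,-1], twist=[0,0,0,0,0,0,0,0,0,0], force=60)

```text
time_s: 1.75
position: [0.4152, 0.0425, 0.2335]
tool_rot: [[-0.913, 0.407, 0.001], [0.407, 0.913, -0.0], [-0.001, 0.0, -1.0]]
ft_force: [1.4, 1.0, -0.1]
grip_width: 0.0854
gripper_force: 0.0
```

Emit:
step_arm([
  [-0.361,-0.341,0],
  [-0.361,-0.341,0],
  [-0.361,-0.341,0],
  [-0.361,-0.341,0],
  [-0.361,-0.341,0],
  [-0.361,-0.341,0],
  [0,0,0],
  [0,0,0],
  [0,0,0],
  [0,0,0],
], fingers=[-1,-1,-1,-1,-1,-1,-1,-1,-1,-1], twist=[0,0,0,0,0,0,-0.053,-0.053,-0.053,-0.053])

```text
time_s: 3.0
position: [0.5295, -0.2309, 0.2333]
tool_rot: [[-0.968, -0.25, -0.0], [-0.25, 0.968, 0.0], [0.0, 0.0, -1.0]]
ft_force: [0.4, -0.2, 0.6]
grip_width: 0.0852
gripper_force: 0.0
```

Emit:
step_arm([
  [-0.01,0,0.3],
  [0,0,0.3],
  [0,0,0.25],
  [0,0,0.18],
  [0,0,0],
  [0,0,0],
  [0,0,0],
  [0,0,0],
  [0,0,0],
  [0,0,0],
], fingers=[-1,-1,-1,-1,-1,1,1,1,1,1], twist=[0,0,0,0,0,0,0,0,0,0], force=60)

```text
time_s: 4.25
position: [0.5302, -0.2296, 0.1313]
tool_rot: [[-0.97, -0.245, 0.0], [-0.245, 0.97, 0.001], [-0.0, 0.001, -1.0]]
ft_force: [-4.0, 7.4, 7.4]
grip_width: 0.0307
gripper_force: 58.8
```

```bash
python3 - <<'E'
from h import *
for n in("scene","top"):
    p,d=optics.get_image(n); cv2.imwrite(f"pics/{n}1.png",p); np.save(n+"1.npy",d)
p=cv2.imread("pics/scene1.png")[110:310,110:330]; q=cv2.imread("pics/top1.png")[150:290,340:494]
cv2.imwrite("pics/c1.png",np.hstack([cv2.resize(p,(440,400)),cv2.resize(q,(340,400))]))
E
```

```text
(no output)
```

View pics/c1.png

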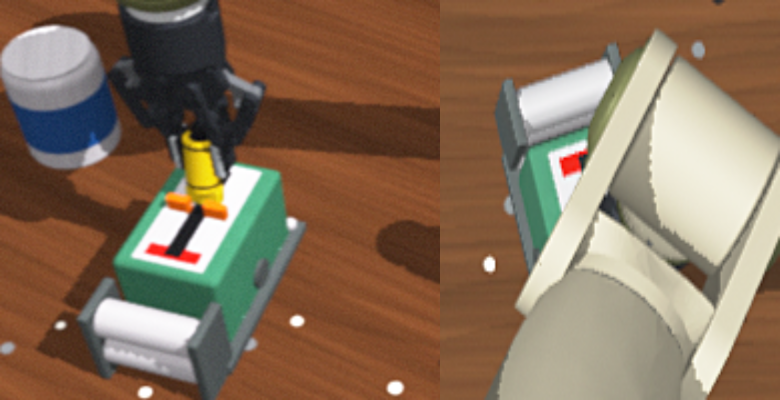

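The fingers hold the yellow collar, at scene-crop (205,160), and the lever is still behind the orange stops. Next is the lift along the lever.

Emit:
step_arm([
  [0,0.01,0],
  [0.014,0,-0.06],
  [0.014,0,-0.06],
  [0.015,0,-0.065],
  [0,0,0],
], fingers=[1,1,1,1,1], twist=[0,0,0,0,0])

```text
time_s: 4.97
position: [0.526, -0.2305, 0.1491]
tool_rot: [[-0.97, -0.245, 0.0], [-0.245, 0.97, 0.0], [-0.0, 0.0, -1.0]]
ft_force: [2.0, 3.1, -3.6]
grip_width: 0.0309
gripper_force: 59.7
```

```bash
python3 - <<'E'
from h import *
for n in("scene",):
    p,d=optics.get_image(n); cv2.imwrite(f"pics/{n}2.png",p)
p=cv2.imread("pics/scene2.png")[130:250,150:290]
cv2.imwrite("pics/c2.png",cv2.resize(p,(700,600),interpolation=cv2.INTER_CUBIC))
E
```

```text
(no output)
```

View pics/c2.png

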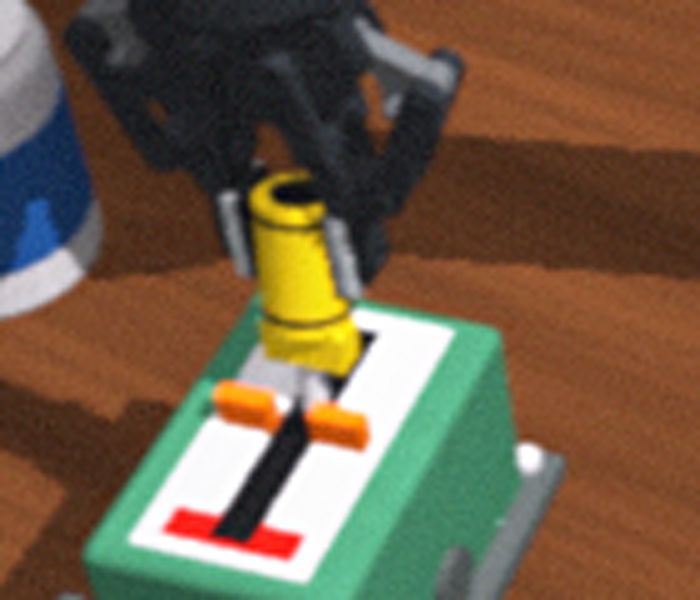

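The collar is up, with its skirt clear of the orange stops at crop (245,400) and (335,425). Next I'll swing the lever along its arc.

Emit:
step_arm([
  [-0.08,0,-0.016],
  [-0.081,0,-0.012],
  [-0.082,0,-0.006],
  [-0.082,0,-0.002],
  [-0.081,0,0.003],
  [-0.082,0,0.009],
  [-0.081,0,0.012],
  [-0.08,0,0.018],
  [0,0,0],
], fingers=[1,1,1,1,1,1,1,1,1], twist=[0,0,0,0,0,0,0,0,0])

```text
time_s: 6.15
position: [0.5887, -0.2145, 0.1474]
tool_rot: [[-0.969, -0.246, -0.003], [-0.246, 0.969, 0.001], [0.002, 0.001, -1.0]]
ft_force: [-2.9, 0.7, -4.2]
grip_width: 0.0304
gripper_force: 59.6
```

Emit:
step_arm([
  [0.014,0,0.055],
  [0.013,0,0.05],
  [0.013,0,0.05],
  [0,0,0],
  [0,0,0],
  [0,0,0],
  [0,0,0],
  [0,0,0],
], fingers=[1,1,1,1,-1,-1,-1,-1], twist=[0,0,0,0,0,0,0,0])

```text
time_s: 7.15
position: [0.5853, -0.2161, 0.133]
tool_rot: [[-0.97, -0.244, 0.001], [-0.244, 0.97, -0.001], [-0.001, -0.001, -1.0]]
ft_force: [0.1, 0.9, -1.0]
grip_width: 0.0856
gripper_force: 0.0
```

Emit:
step_arm([
  [0,0,-0.3],
  [0,0,-0.4],
  [0,0,-0.4],
  [0.4,0,0],
  [0.4,0,0],
  [0.4,0,0],
  [0.4,0,0],
], fingers=[-1,-1,-1,-1,-1,-1,-1], twist=[0,0,0,0,0,0,0])

```text
time_s: 8.02
position: [0.4287, -0.2552, 0.2429]
tool_rot: [[-0.97, -0.245, 0.0], [-0.245, 0.97, -0.001], [-0.0, -0.001, -1.0]]
ft_force: [-0.3, -1.1, 1.2]
grip_width: 0.0851
gripper_force: 0.0
```

```bash
python3 - <<'E'
from h import *
for n in("scene","top"):
    p,d=optics.get_image(n); cv2.imwrite(f"pics/{n}3.png",p); np.save(n+"3.npy",d)
p=cv2.imread("pics/scene3.png")[130:250,130:270]
cv2.imwrite("pics/c3.png",cv2.resize(p,(700,600),interpolation=cv2.INTER_CUBIC))
import fit; fit.fit("3",0.)
E
```

```text
top 127 [-0.0187  0.0174] tilt->angle 0.2613487716242725 3.2568229108555675
scene 269 [ 0.1654 -0.0022] tilt->angle 0.4453527225072597 0.4880542622047301
both 396 [ 0.1659 -0.0022] tilt->angle 0.4458692745773992 0.4959949500580969
```

View pics/c3.png

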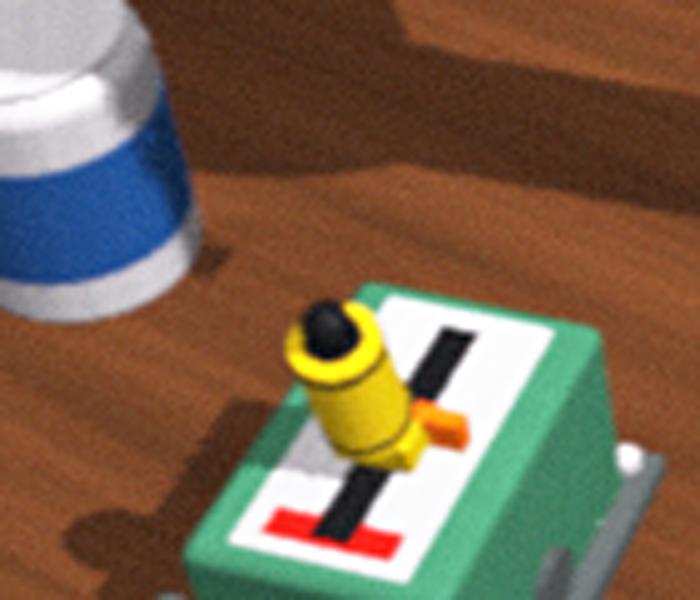

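```bash
python3 - <<'E'
from h import *
from fit import C,X,Y
for n,tag,t in(("scene","0",-.233),("scene","3",.166),("top","0",-.233),("top","3",.166)):
    p=cv2.imread(f"pics/{n}{tag}.png"); d=np.load(f"{n}{tag}.npy"); h=cv2.cvtColor(p,cv2.COLOR_BGR2HSV)
    v,u=np.nonzero(d>0); P=world(n,np.c_[u,v],d[v,u]); hs=h[v,u].astype(int)
    q=np.c_[(P[:,:2]-C)@X,(P[:,:2]-C)@Y+.0022,P[:,2]-.035]
    r=q[:,0]*np.cos(t)-q[:,2]*np.sin(t); s=q[:,0]*np.sin(t)+q[:,2]*np.cos(t)
    k=(np.hypot(r,q[:,1])<.025)&(s>.07); ye=k&(hs[:,0]>21)&(hs[:,0]<35)&(hs[:,1]>150); bl=k&(hs[:,2]<60)&(s>.125)
    print(n,tag,"yellow s",np.percentile(s[ye],[1,5,50,90,95,99]).round(4),"black",np.percentile(s[bl],[50,95,99]).round(4), "knob centre r", np.median(r[bl&(s>.14)]).round(4))
E
```

```text
scene 0 yellow s [0.0722 0.0769 0.1103 0.1339 0.1346 0.1357] black [0.1438 0.1498 0.1503] knob centre r 0.0054
scene 3 yellow s [0.0715 0.0773 0.1145 0.1345 0.1349 0.1367] black [0.145  0.1502 0.1513] knob centre r 0.0041
top 0 yellow s [0.0727 0.0782 0.1317 0.1365 0.1379 0.1487] black [0.1473 0.1516 0.1523] knob centre r 0.0019
top 3 yellow s [0.0746 0.0833 0.1268 0.1351 0.1368 0.1448] black [0.1453 0.1512 0.1524] knob centre r -0.0026
```

The collar is fully down: its top is 134 mm from the hinge, the same as at the start. The skirt sits on the red side of the stops, with the lever at about 0.45 rad, and the gripper is clear.

```bash
python3 -c "
from rig import close_job
print(close_job())"
```

```text
the job is handed in; nothing more can be done
None
```

The strap roller looks to be in reverse and locked: in the last images its lever is at about 0.45 rad (0.41 needed) with the yellow collar fully down behind the gate stops; the arm stayed clear of the blue lever, and I handed the job in after about 8 s, with no verdict shown.

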